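Uncap the port of a hydraulic valve block with a pry bar

ROBOT

A 7-joint arm with a two-finger parallel gripper is mounted at the origin on the work surface. World frame = base frame: x ahead of the robot, y to its left, z up, the work surface at z = 0. Lengths are in m, angles in rad, forces in N, time in s.
With the tool pointing down it reaches from about 0.4 to 0.9 m from the base axis. Payload 5.5 kg.
Tool frame: the origin (TCP) lies midway between the tips of the shut fingers; the grasp point (between the pads) lies 19 mm behind it (manip.grip_depth is the distance from the TCP to the grasp point, in m); z points along the fingers, y is the line along which they close (so a half turn about z gives the same grasp; the last joint's range is limited). The gripper opens to 92 mm and grips with 3 to 60 N. Pads are 19 mm wide; open, the fingers measure 130 mm over their backs; the gripper's body (75 mm by 190 mm) begins 47 mm behind the grasp point.
Start: joints at [0.263, 0.501, -0.427, 1.55, 0.221, 1.138, -0.21], TCP at [0.65, 0, 0.227] pointing down, gripper open.
Joint ranges: [-2.88, 2.88], [-0.31, 2.03], [-1.54, 1.56], [0.2, 2.42], [-1.41, 4.55], [0.19, 2.02], [-2.57, 2.57]. Speed limits (rad/s): [2.57, 2.57, 3.14, 3.14, 3.14, 3.14, 3.14].

INTERFACE

Orientations are given as a unit quaternion [x, y, z, w].
In Python, from bench import manip, effector, viewer gives the robot as it stands. Calls block until the motion is done:
- manip.move_pose(position, orientation): joint-space move of the TCP to a pose.
- manip.servo_line(position, ori=None, vel=0.15): straight line of the TCP; ori=None keeps the orientation; vel is the mean speed in m/s.
- manip.movej(angles): joint-space move.
- effector.open_jaws() and effector.close(f_grip=None): open the fingers fully, or close them until they stop; f_grip is the grip in N (None keeps the last).
- manip.sleep(seconds).
- manip.solve_ik(position, orientation): joint angles nearest the present ones, or None.
- viewer.get_image(name): name is "scene" or "side" or "wrist"; returns the picture (420x560x3 uint8, red, green, blue); there is no depth.
- viewer.get_calibration(name): a dict with "vfov" (degrees; the focal length in pixels is half the picture's height over the tangent of half this angle, whatever the lens; pixels are square), "cx", "cy" (the principal point, pixels), "eye" and "attitude" of the camera in the world. Camera axes: x right, y down, z forward; pixel columns grow to the right and rows downward; lengths in m; the calibration is good to about 2 mm. The wrist camera is an equidistant fisheye: a pixel r from the principal point sees the ray r / f radians off the axis. A picture is of the moment at which its call begins: read the wrist's pose just before it. get_calibration takes no time and is no camera call; for the wrist camera it gives the pose at the moment of the call.
A pose or a line that the arm cannot do raises manip.PlanningError and nothing moves.
- manip.hand_in(): hands the job in; it is judged then, once.
Readings, each from a call of its own:
- manip.current_clock(): time.
- manip.current_q(): joint angles.
- manip.current_joint_velocities(): joint speeds.
- manip.current_tau(): joint torques, N m.
- manip.current_tool_pos(): TCP position.
- manip.current_tcp_rot(): TCP orientation.
- manip.current_force(): force on the tool from outside, world axes, zero at the start.
- manip.current_wrist_torque(): the same for the moment, N m.
- manip.current_finger_gap(): finger opening in m.
- manip.current_gripper_force(): force on a finger pad.
Only numpy, scipy, OpenCV 4.12 (cv2) and the standard library are available. Lean on these libraries where they do the work, as an engineer would, in place of code of your own. Each camera call takes 0.05 s, during which the arm holds its last target. There are 200 camera calls.

TASK

Lever the snap-in cover off the large port of the valve block with the pry bar - do not pull at it with the fingers while it is still snapped home - and lay the cover in the empty parts tray. Put the pry bar away on its stand: handle in the saddle, shaft pressed down past the sprung jaw until it sits at the bottom of the clip with the jaw closed over it. Leave the other things on the bench where they are.

Things in the scene. Friction and masses are not known exactly. Their poses are not given: they have to be found in the camera images.
- block: Aluminium hydraulic valve block, fixed, 110 x 230 mm (along its x and y), on two timber strips; top face flat, 90 mm above the bench. Origin on the bench under its middle, z up. In the middle of the top is a round port boss, 46 mm outside diameter, 7.5 mm high, closed by the cover. Low hex plugs stand out 6 mm from the long side faces, 36 to 64 mm above the bench.
- port (a point): Centre of the top face of the port boss, 97.5 mm above the bench; axes as the block's. The seated cover's origin coincides with it. Two spring balls in the port, on its -x and +x sides (towards the two long edges), snap over a bead on the cover's spigot and hold it snug: prise at one of these sides.
- edge (a point): Middle of the block's long top edge on its -x side (block frame -55, 0, 90 mm): a clear straight edge parallel to the block's y and 55 mm from the port's axis, a good fulcrum for the pry bar. The edge at x = +55 mm is alike.
- coil (a point): Foot of the black solenoid coil on the block's top near its +y end (block frame 0, 92, 90 mm): 38 x 36 mm in plan, standing 72 mm above the block's top.
- adapter (a point): Foot of the screwed steel adapter on the block's top near its -y end (block frame 0, -92, 90 mm): 33 mm across, standing 41 mm above the block's top.
- cover: Grey plastic snap-in port cover, 45 g: round flange 60 mm diameter, 5 mm thick; spigot 36 mm diameter, 7 mm long below it. Origin: centre of the flange's underside, z up. Seated, the flange lies on the boss and overhangs it by 7 mm all round, leaving a gap 7.5 mm high over the block's top face (90 to 97.5 mm above the bench) for a blade.
- cover_top (a point): Centre of the cover's top face, 5 mm above its origin. Prising the flange at the block's -x or +x side takes about 10 N at the rim; it lets go when the rim has risen about 5 mm (a level bar tipped some 0.3 rad over the edge) and stays up, the cover tilted 0.14 rad, once the blade is drawn out. Then grip the flange by its rim and pull up (5 to 10 N). A straight pull on the seated cover takes 20 N.
- bar: Pry bar, about 170 g, lying loose on the bench: black square handle 90 mm long, 22 mm wide, 24 mm high, then a round steel shaft 10 mm diameter, 45 mm long, then a flat steel blade 45 mm long, 16 mm wide, 4 mm thick. Origin: under the middle of the handle, on its lower face; x along the bar towards the blade, z up. The blade is flat in the x-y plane. Centre of mass 25 mm ahead of the origin.
- bar_grip (a point): Middle of the pry bar's handle (bar frame 0, 0, 12 mm), on the common axis of handle, shaft and blade, which runs along x. Along this axis the handle ends at x = 45 mm, the shaft at 90 mm, the blade at 135 mm.
- bar_tip (a point): Middle of the end of the pry bar's blade (bar frame 135, 0, 12 mm).
- bar_shaft (a point): Point on the axis of the pry bar's shaft, in the middle of its length (bar frame 67, 0, 12 mm); it belongs in the clip.
- stand: Fixed tool stand for the pry bar: dark steel base plate 155 x 70 mm with two black posts, saddle and clip. Origin on the bench under the place of the handle's middle; x is the direction in which the stored bar points (handle over -x, shaft in the clip at +x), z up. Between the posts (x = -31 to 60 mm) there is nothing above the 8 mm base plate.
- saddle (a point): Middle of the saddle's floor (stand frame -38, 0, 63 mm), 14 mm long in x: the rear end of the handle lies on it, between cheeks 26 mm apart that rise 22 mm above the floor and flare outwards to 33 mm.
- clip (a point): Middle of the clip's fork, 14 mm long in x: where the shaft's axis lies when fully home, 75 mm above the bench (stand frame 67, 0, 75 mm); fork floor 5 mm below. On +y a rigid cheek 6 mm from the middle, flared at the top to 27 mm height; on -y the sprung jaw, its round nose over the shaft (mouth 8.5 mm) with a lip up to 23 mm above. Pressing the shaft through takes 5 to 10 N.
- jaw (a joint): Sprung jaw of the clip, rad: 0 closed; grows as it swings outwards (to -y of the stand); about 0.05 to 0.15 while the shaft passes, and below 0.03 when it has snapped shut above the shaft.
- tray: Empty grey open parts tray, fixed, 160 x 130 mm outside (along its x and y), 45 mm high, walls and floor 4 mm thick. Origin on the bench under its middle, z up.
- bottle: Bystander: white bottle of thread sealant, 40 mm diameter, 110 mm high, standing beside the front (-x) face of the block near one end. Origin: centre of its foot.
- nipple: Bystander: steel double nipple, 42 mm across, 54 mm high, standing beside the front (-x) face of the block near the other end. Origin: centre of its foot.
- nut: Bystander: large steel hex nut lying flat, 47 mm across, 22 mm high, beside one end of the block. Origin: centre of its underside.
- elbow: Bystander: steel elbow fitting, about 55 mm long, 36 mm high, beside an end of the block. Origin: under its corner.
- tee: Bystander: steel tee fitting, 74 mm long, 33 mm high, beyond stand or tray. Origin: under its middle.
- tape: Bystander: roll of white sealing tape lying flat, 56 mm diameter, 19 mm high, beyond stand or tray. Origin: centre of its underside.
- spanner: Bystander: open-ended spanner, 190 mm long, lying on the right side of the bench (-y). Origin: under its middle.
There are look-alikes about, which are no part of the job. Of the things that look like the cover, the smaller one is meant.

How it is judged:
On the way:
1. the cover is prised up by the pry bar: tilted over 0.12 rad or raised over 4 mm, the blade's end within 50 mm of its middle and no finger touching it ((angle between cover's own z axis and vertical above 0.12 rad or z of cover in the frame of port above 0.004 m) and distance between bar_tip and cover below 0.05 m and contact force between the fingers and cover below 0.1 N), for 0.1 s.
At the end, for the whole second after the job is handed in: The cover lies at rest inside the tray, below its rim. The pry bar rests on its stand, handle in the saddle, pointing within 0.09 rad of the stand's x: its shaft's point is within 14 mm along, 4 mm across and at most 2.5 mm above the clip's middle, the jaw closed (under 0.06 rad) (x of cover in the frame of tray between -0.075 and 0.075 m and y of cover in the frame of tray between -0.06 and 0.06 m and z of cover in the frame of tray below 0.043 m and linear speed of each of cover, bar below 0.02 m/s and x of bar_shaft in the frame of clip between -0.014 and 0.014 m and y of bar_shaft in the frame of clip between -0.004 and 0.004 m and z of bar_shaft in the frame of clip below 0.0025 m and angle between the x axis of bar and the x axis of stand, either way round below 0.09 rad and value of joint jaw below 0.06 rad); the robot touches nothing.
It fails at once if the fingers pull or push at the cover while it is still snapped home (raised less than 1.5 mm and tilted less than 0.025 rad) (contact force between the fingers and cover above 1 N and distance between cover and port below 0.02 m and z of cover in the frame of port below 0.0015 m and angle between cover's own z axis and vertical below 0.025 rad).
It fails at once if another thing on the bench is moved by more than 25 mm or knocked over (distance of any of bottle, nipple, nut, elbow, tee, tape, spanner from where it was at the start of the episode above 0.025 m or angle between any of bottle, nipple's own z axis and vertical above 0.5 rad).
It also fails if it takes over 72 s, if anything falls off the work surface, if the arm or the gripper's body presses on something with over 40 N, if the wrist force passes 120 N, or if a joint passes its speed limit or range.

## Working session

There is one attempt and no reset: what is moved stays moved. The work goes in short steps, each a Python script; the robot and the scene stay as the last script left them, time stands still between calls to the robot, and variables do not carry over. Pictures are saved under pics/ and viewed, at most 10 in all, crops included, and the job is handed in when it is done.

```bash
ls; mkdir -p pics; python3 - <<'E'
from bench import manip, effector, viewer
import cv2
for n in ["scene","side","wrist"]:
    c=viewer.get_calibration(n); im=viewer.get_image(n)
    print(n,c); cv2.imwrite(f"pics/{n}0.png",im[:,:,::-1])
print(manip.current_clock(),manip.current_tcp_rot())
E
```

```text
pics
scene {'vfov': 56.723306808740496, 'cx': 277.96028766118224, 'cy': 213.50242500388993, 'eye': array([ 1.07365691, -0.28511916,  0.89603971]), 'attitude': array([ 0.80772953,  0.51561849, -0.15257295, -0.24172728])}
side {'vfov': 55.485779124782525, 'cx': 265.6733776379651, 'cy': 204.42509484706014, 'eye': array([0.55735456, 0.54842985, 0.78342098]), 'attitude': array([-0.01334312,  0.93169555, -0.36298799,  0.00225522])}
wrist {'vfov': 65.70646984690485, 'cx': 282.70402840635774, 'cy': 204.27136023117538, 'eye': array([0.64951107, 0.07366462, 0.384765  ]), 'attitude': array([ 9.90249778e-01, -5.45346522e-04, -9.44366816e-04,  1.39298919e-01])}
0.15 [ 7.07093747e-01  7.07119396e-01 -5.16110175e-04 -5.72053578e-04]
```

View pics/scene0.png

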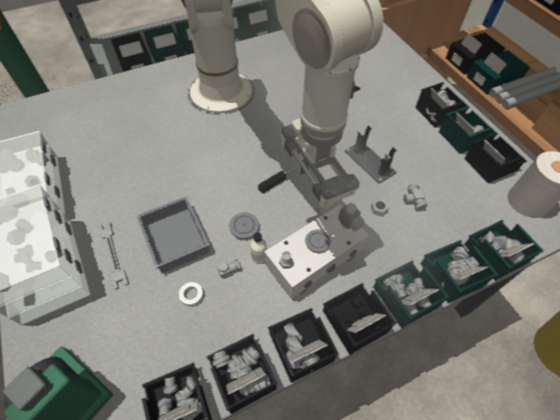

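View pics/side0.png

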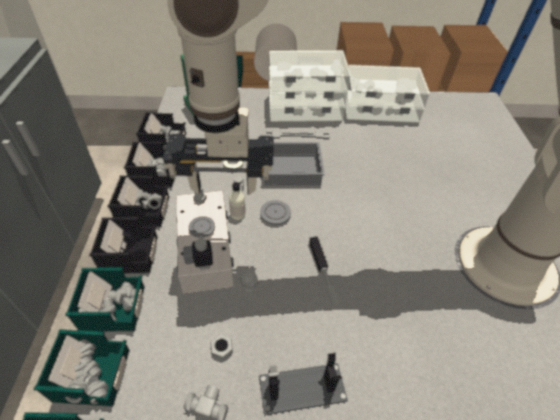

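View pics/wrist0.png

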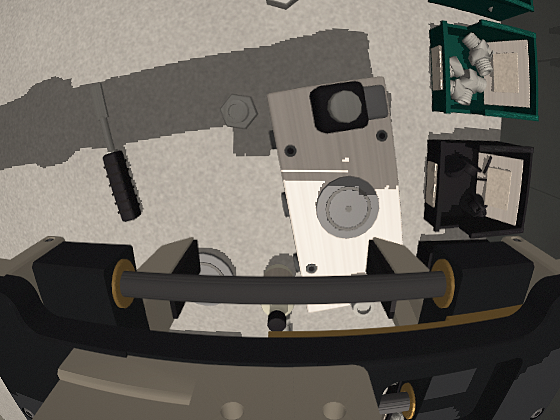

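Scene view: the robot is at the top, and +y is to the image right.
- **Cover candidates:** (a) the grey disc on the block's boss, scene (318,240), side (202,228), wrist (347,208). (b) A larger grey disc loose on the bench, scene (244,225), side (275,212), wrist (215,262). I choose (a), the smaller one, seated on the port.
- **Bar:** the black handle at scene (272,182), side (318,255), wrist (122,185), with its blade toward wrist (100,85).
- **Other things:** the spanner (scene 113,255) is a bystander, the tray is at scene (175,235), and the stand is at scene (372,160).

```bash
cat > h.py <<'E'
from bench import manip, effector, viewer
import numpy as np, cv2
from scipy.spatial.transform import Rotation as R
def ray(n,c,px):
    f=210/np.tan(np.radians(c['vfov'])/2)
    d=np.array([px[0]-c['cx'],px[1]-c['cy']],float)/f
    if n=='wrist':
        r=np.hypot(*d)+1e-12; v=np.array([*(d/r*np.sin(r)),np.cos(r)])
    else: v=np.array([*d,1.])
    return R.from_quat(c['attitude']).apply(v/np.linalg.norm(v))
def onz(n,c,px,z):
    v=ray(n,c,px); return c['eye']+v*(z-c['eye'][2])/v[2]
def pix(n,c,p):
    f=210/np.tan(np.radians(c['vfov'])/2)
    v=R.from_quat(c['attitude']).inv().apply(np.asarray(p)-c['eye'])
    if n=='wrist':
        r=np.hypot(v[0],v[1]); k=np.arctan2(r,v[2])/r
    else: k=1/v[2]
    return np.array([c['cx']+f*k*v[0],c['cy']+f*k*v[1]])
def tri(obs):
    A=np.zeros((3,3));b=np.zeros(3)
    for n,c,px in obs:
        v=ray(n,c,px);P=np.eye(3)-np.outer(v,v);A+=P;b+=P@c['eye']
    return np.linalg.solve(A,b)
def snap(n,f):
    c=viewer.get_calibration(n); im=viewer.get_image(n)[:,:,::-1].copy()
    cv2.imwrite(f'pics/{f}.png',im); return c,im
E
python3 - <<'E'
from h import *
np.set_printoptions(precision=4,suppress=True)
W=viewer.get_calibration('wrist');S=viewer.get_calibration('side');C=viewer.get_calibration('scene')
for nm,n,px,z in [('cov','wrist',(347,208),.1025),('cov','scene',(318,240),.1025),('cov','side',(202,228),.1025),
 ('corner-','wrist',(268,95),.09),('corner+','wrist',(384,77),.09),('coiltop','wrist',(345,105),.16),
 ('hrear','wrist',(130,218),.02),('hfront','wrist',(115,152),.02),('tip','wrist',(101,84),.012),('hmid','scene',(272,182),.02),('hmid','side',(318,255),.02),
 ('tray','scene',(174,235),.02),('tray','side',(292,165),.045),('post1','scene',(363,150),.05),('post2','scene',(388,165),.05),('base','scene',(372,162),.01),('base','side',(302,390),.01),('saddle?','side',(332,358),.085),('clip?','side',(273,372),.085),
 ('bigdisc','scene',(244,225),.005)]:
  print(nm,n,onz(n,dict(wrist=W,side=S,scene=C)[n],px,z))
im=[cv2.imread(f'pics/{f}0.png') for f in ('scene','side','wrist')]
a=cv2.resize(im[1][325:420,250:360],None,fx=3.6,fy=3.6,interpolation=2)
b=cv2.resize(im[0][110:200,330:430],None,fx=3.8,fy=3.8,interpolation=2)
cv2.imwrite('pics/c1.png',np.hstack([a[:340,:396],b[:340,:380]]))
E
```

```text
cov wrist [ 0.7081 -0.011   0.1025]
cov scene [ 0.7097 -0.0103  0.1025]
cov side [ 0.708  -0.0023  0.1025]
corner- wrist [0.636  0.0904 0.09  ]
corner+ wrist [0.7422 0.1105 0.09  ]
coiltop wrist [0.6922 0.0802 0.16  ]
hrear wrist [ 0.4534 -0.0492  0.02  ]
hfront wrist [0.4421 0.0362 0.02  ]
tip wrist [0.4211 0.1238 0.012 ]
hmid scene [ 0.4503 -0.0112  0.02  ]
hmid side [0.4458 0.0033 0.02  ]
tray scene [ 0.5016 -0.314   0.02  ]
tray side [ 0.5025 -0.2799  0.045 ]
post1 scene [0.4759 0.2688 0.05  ]
post2 scene [0.5543 0.3029 0.05  ]
base scene [0.4999 0.2939 0.01  ]
base side [0.4927 0.3006 0.01  ]
saddle? side [0.4444 0.2696 0.085 ]
clip? side [0.5476 0.2966 0.085 ]
bigdisc scene [ 0.5408 -0.1351  0.005 ]
```

View pics/c1.png

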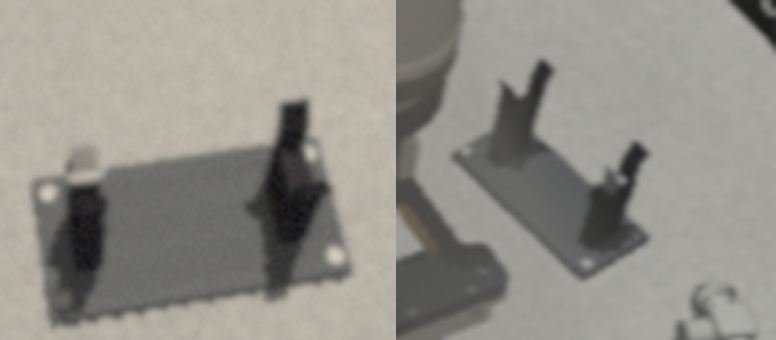

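The stand's bright sprung jaw is on the post farther from the robot (scene ~(388,165)), so the clip is at about x 0.55 and the saddle at about x 0.45. The stand's x therefore points roughly along world +x. Next I take close wrist views over the stand, bar and block.

```bash
python3 - <<'E'
from h import *
import json
q=manip.current_tcp_rot(); K={}
for nm,p in [('block',(.70,-.06,.30)),('bar',(.45,-.03,.30)),('stand',(.50,.20,.30))]:
    manip.move_pose(p,q); manip.sleep(.2)
    c,im=snap('wrist','w_'+nm); K[nm]={k:np.asarray(v).tolist() for k,v in c.items()}
json.dump(K,open('K.json','w')); print(manip.current_clock())
a=cv2.imread('pics/w_block.png')[:300,60:500];b=cv2.imread('pics/w_bar.png')[:300,120:480]
cv2.imwrite('pics/v1.png',np.hstack([a,b]))
E
```

```text
3.3333
```

View pics/v1.png

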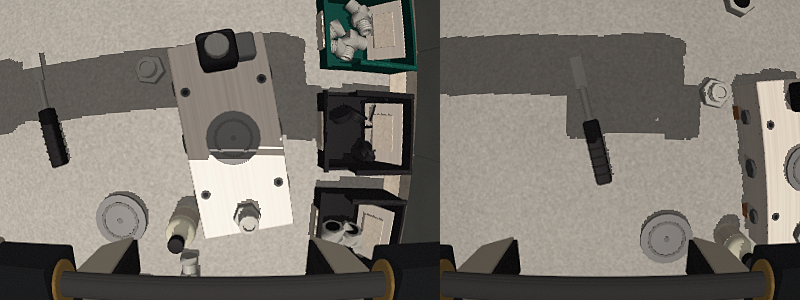

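View pics/w_stand.png

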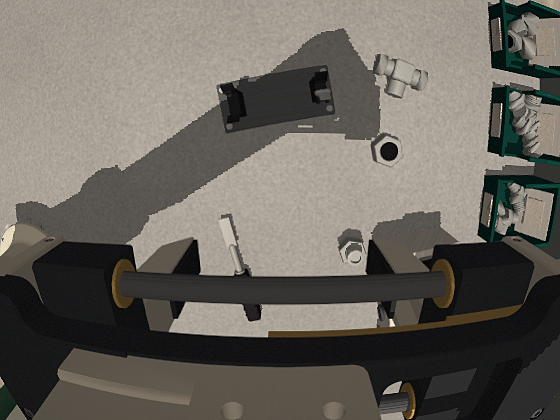

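Block view: the cover is at full-picture (293,137), the block top's corners at (228,50), (325,30), (353,221), (262,239), and the bottle, nipple and larger disc are on the -x, -y side. Bar view: handle from (283,184) to (272,122), tip at (255,57). Stand view: plate corners at about (217,85), (326,66), (335,115), (226,132), with the jaw post on the right (+x).

```bash
python3 - <<'E'
from h import *
import json
np.set_printoptions(precision=4,suppress=True)
K=json.load(open('K.json')); 
for k in K: K[k]={a:(np.array(b) if isinstance(b,list) else b) for a,b in K[k].items()}
g=lambda nm,px,z:onz('wrist',K[nm],px,z)
B=[g('block',p,.09) for p in [(228,50),(325,30),(353,221),(262,239)]]
print('block corners',*B,'mean',np.mean(B,0)); 
for e in [(0,1),(3,2),(3,0),(2,1)]: d=B[e[1]]-B[e[0]]; print('len',np.hypot(*d[:2]),'ang',np.arctan2(d[1],d[0]))
im=cv2.imread('pics/w_block.png'); gr=cv2.medianBlur(im,3)[:,:,::-1].max(2)
c=cv2.HoughCircles(gr[90:190,240:350],cv2.HOUGH_GRADIENT,1,20,param1=60,param2=12,minRadius=22,maxRadius=32)
print('circ',None if c is None else c[0][:4]+[240,90,0]); print('cover',g('block',(293,137),.1025))
# bar
im=cv2.imread('pics/w_bar.png'); m=np.zeros(im.shape[:2],np.uint8); m[100:200,240:310]=(im[100:200,240:310].max(2)<48)
cs=cv2.findContours(m,0,2)[0]; k=max(cs,key=cv2.contourArea); r=cv2.minAreaRect(k); bx=cv2.boxPoints(r); print('handle',r,bx)
print([g('bar',p,.024) for p in bx]); print('tip',g('bar',(255,57),.012))
im=cv2.imread('pics/w_stand.png'); 
P=[g('stand',p,.008) for p in [(217,85),(326,66),(335,115),(226,132)]]; print('plate',*P,np.mean(P,0))
for e in [(0,1),(3,2),(3,0),(2,1)]: d=P[e[1]]-P[e[0]]; print('len',np.hypot(*d[:2]),'ang',np.arctan2(d[1],d[0]))
a=cv2.resize(im[55:145,205:345],None,fx=5.6,fy=5.6,interpolation=2); cv2.imwrite('pics/v2.png',a)
b=cv2.imread('pics/w_block.png')[85:195,230:355]
E
```

```text
block corners [0.6364 0.0897 0.09  ] [0.745  0.1129 0.09  ] [ 0.7831 -0.111   0.09  ] [ 0.6726 -0.1342  0.09  ] mean [ 0.7093 -0.0107  0.09  ]
len 0.11112256412972743 ang 0.21104595928260164
len 0.11290165072942883 ang 0.2067927666587546
len 0.22678697472936632 ang 1.7312642143828834
len 0.2271837903441496 ang 1.73918769894999
circ [[293.5 136.5  26.6]]
cover [ 0.709  -0.0104  0.1025]
handle ((277.037841796875, 151.4909210205078), (64.91658020019531, 16.725061416625977), 76.50426483154297) [[261.3313 121.8805]
 [277.5946 117.9773]
 [292.7444 181.1014]
 [276.4811 185.0045]]
[array([0.4223, 0.0329, 0.024 ]), array([0.4439, 0.0379, 0.024 ]), array([ 0.4642, -0.0479,  0.024 ]), array([ 0.442 , -0.0533,  0.024 ])]
tip [0.4133 0.1229 0.012 ]
plate [0.4098 0.3135 0.008 ] [0.5597 0.3384 0.008 ] [0.5724 0.2699 0.008 ] [0.4212 0.2469 0.008 ] [0.4908 0.2921 0.008 ]
len 0.15196584054193985 ang 0.16453470471687193
len 0.15292595350310345 ang 0.15075798692736775
len 0.06755707843430166 ang 1.7406403237775896
len 0.06967508609173108 ang 1.7540515745653036
```

View pics/v2.png

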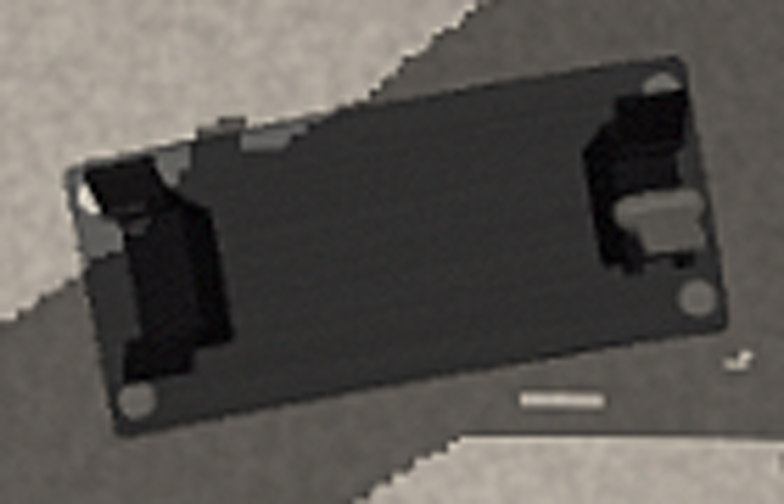

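The stand view fits: the yaw is about 0.16 and the grey jaw nose sits on -y of the +x post, at crop (655,205). Now I plan the poses, check IK, take a closer stand picture, pick up the bar and bring it in front of the port.

```bash
cat >> h.py <<'E'
PORT=np.array([.709,-.0106,.0975]); BY=.209      # block yaw
STAND=dict(clip=np.array([.5426,.3005,.075]),yaw=.161)
G,H=.020,-.010                                    # TCP in bar axis frame
def barpose(axp,yaw,pitch,s=0.):
    """TCP pose with bar-axis point at x=s (bar frame) at axp; pitch>0 = blade up"""
    Rb=R.from_euler('ZY',[yaw,-pitch]); M=Rb.as_matrix()
    T=np.column_stack([M[:,0],-M[:,1],-M[:,2]])
    return np.asarray(axp)+M@np.array([G-s,0,H]), R.from_matrix(T).as_quat()
def blk(x,y,z): 
    c,s=np.cos(BY),np.sin(BY); return np.array([PORT[0]+c*x-s*y,PORT[1]+s*x+c*y,z])
def pry(pitch,ins=.031,up=0.):
    """blade bottom turning on the block's -x edge, tip ins beyond it"""
    c,s=np.cos(BY),np.sin(BY); e=blk(-.055,0,.09+up)
    n=np.array([-np.sin(pitch)*c,-np.sin(pitch)*s,np.cos(pitch)])
    return barpose(e+.002*n,BY,pitch,s=.135-ins)
E
cat > pick.py <<'E'
from h import *
np.set_printoptions(precision=4,suppress=True)
import json
q=manip.current_tcp_rot()
bar0=np.array([.4431,-.0066,.012]); by=1.797
seq=[barpose(bar0+[0,0,.1],by,0),barpose(bar0,by,0),pry(0,-.02,.06),pry(0,.02,.02),pry(.4),barpose(STAND['clip']+[0,0,.08],STAND['yaw'],0,.067),barpose(STAND['clip'],STAND['yaw'],0,.067)]
js=[manip.solve_ik(*p) for p in seq]; print(js)
assert all(j is not None for j in js)
manip.servo_line([.49,.20,.17],vel=.3); manip.sleep(.2)
c,im=snap('wrist','s_close'); json.dump({k:np.asarray(v).tolist() for k,v in c.items()},open('Ks.json','w'))
manip.move_pose(*seq[0]); manip.servo_line(*seq[1],vel=.15)
effector.close(60); print('gap',manip.current_finger_gap(),manip.current_gripper_force())
manip.servo_line(*seq[0],vel=.2)
manip.move_pose(*seq[2]); manip.sleep(.2)
c,w=snap('wrist','b_w');print(c); c,sd=snap('side','b_s'); c,sc=snap('scene','b_c')
print(manip.current_clock(),manip.current_finger_gap(),manip.current_force(), manip.current_tool_pos()-seq[2][0])
Z=lambda a,f:cv2.resize(a,None,fx=f,fy=f,interpolation=2)
top=np.hstack([Z(im[40:240,170:370],1.5),Z(w[0:300,60:560],1)])
bot=np.hstack([Z(sd[150:300,160:360],2)[:300,:400],Z(sc[150:300,200:400],2)[:300,:400]])
cv2.imwrite('pics/v3.png',np.vstack([top[:,:800],bot]))
E
python3 pick.py
```

```text
[array([ 0.4552,  0.3473, -0.6249,  2.1599,  0.3068,  0.7198, -0.1484]), array([ 0.3363,  0.5459, -0.4989,  2.1991,  0.5305,  0.5132, -0.3457]), array([ 0.3368,  0.3764, -0.353 ,  1.9405,  0.1695,  0.8531, -1.4673]), array([ 0.2817,  0.4918, -0.3226,  1.8732,  0.2083,  0.8093, -1.5115]), array([-0.1066,  0.4709,  0.2304,  2.1924, -1.1432,  0.2363, -0.1925]), array([-0.2348,  0.4678, -0.4413,  1.8124,  0.2454,  0.9154, -2.195 ]), array([-0.2802,  0.5766, -0.3866,  1.8567,  0.3011,  0.7658, -2.239 ])]
gap 0.021927765344490653 59.99996066093445
{'vfov': 65.70646984690485, 'cx': 282.70402840635774, 'cy': 204.27136023117538, 'eye': array([ 0.5954, -0.035 ,  0.3005]), 'attitude': array([ 0.7693, -0.6235, -0.0881,  0.1084])}
9.0667 0.02164293762893535 [ 1.3492 -0.241  -1.8837] [-0.0001  0.0001 -0.    ]
```

View pics/v3.png

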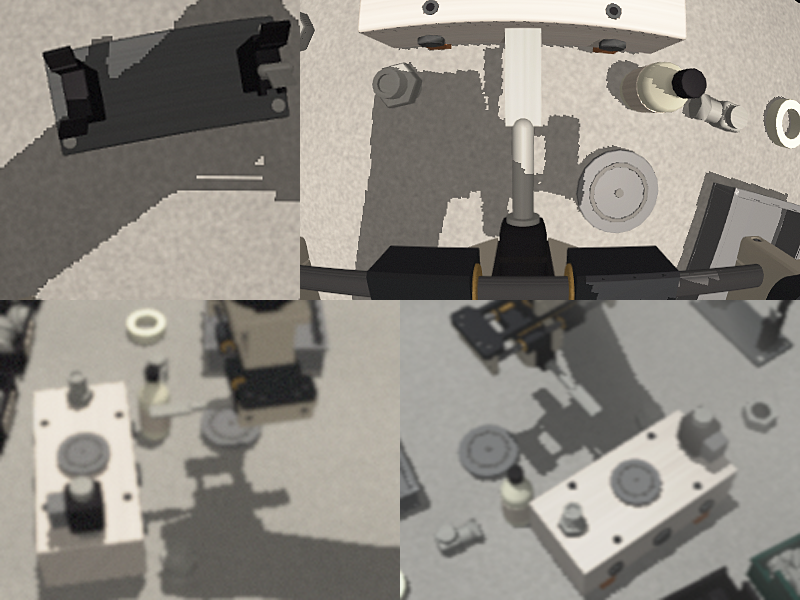

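```bash
python3 - <<'E'
from h import *
np.set_printoptions(precision=3,suppress=True)
for t in [0,.1,.2,.25,.3,.35,.4]:
    for ins in [.02,.031]:
        print(t,ins,manip.solve_ik(*pry(t,ins)))
E
```

```text
0 0.02 [ 0.236  0.515 -0.265  1.884  0.187  0.766 -1.493]
0 0.031 [ 0.229  0.53  -0.265  1.858  0.19   0.778 -1.499]
0.1 0.02 [ 0.26   0.486 -0.268  1.972  0.177  0.608 -1.475]
0.1 0.031 [ 0.253  0.499 -0.268  1.946  0.179  0.622 -1.481]
0.2 0.02 [ 0.286  0.469 -0.272  2.054  0.164  0.445 -1.45 ]
0.2 0.031 [ 0.278  0.478 -0.272  2.029  0.166  0.46  -1.457]
0.25 0.02 [ 0.299  0.465 -0.276  2.093  0.156  0.361 -1.434]
0.25 0.031 [ 0.292  0.473 -0.275  2.069  0.158  0.378 -1.441]
0.3 0.02 [ 0.315  0.465 -0.281  2.131  0.147  0.276 -1.417]
0.3 0.031 [ 0.307  0.471 -0.28   2.107  0.149  0.293 -1.424]
0.35 0.02 [ 0.452  0.49  -0.429  2.163  0.454  0.211 -1.69 ]
0.35 0.031 [ 0.325  0.473 -0.289  2.143  0.142  0.208 -1.407]
0.4 0.02 [ 0.657  0.555 -0.66   2.191  1.089  0.221 -2.263]
0.4 0.031 [ 0.645  0.556 -0.658  2.169  1.021  0.234 -2.202]
```

The picture shows:
- **Bar:** held level, blade horizontal, tip at wrist pixel (283,28).
- **Path:** clear; the bottle is at montage (665,85) and the nipple at (395,85), both to the sides.
- **Crop check:** the cover on the port is the small disc at montage (636,483) in the scene part; the larger disc lies loose at (490,452).

Next I check the tip's prediction, then lower and insert.

```bash
cat > ins.py <<'E'
from h import *
np.set_printoptions(precision=4,suppress=True)
c=viewer.get_calibration('wrist')
M=R.from_quat(manip.current_tcp_rot()).as_matrix(); p=manip.current_tool_pos()
b=lambda x,y,z=0:p+M@np.array([x-G,-y,-(z-H)])
print('tip pred',pix('wrist',c,b(.135,0)),'tipL,R',pix('wrist',c,b(.135,.008,.002)),pix('wrist',c,b(.135,-.008,.002)),'shaft/blade',pix('wrist',c,b(.09,0)),'handle end top',pix('wrist',c,b(.045,0,.012)))
for y in(-.055,.0,.055): print('edge pix',pix('wrist',c,blk(-.055,y,.09)))
w=cv2.imread('pics/b_w.png'); g=w.max(2)
for r in (33,60): print(r,[(x,int(g[r,x])) for x in range(262,308,2)])
print([(r,int(g[r,283])) for r in range(20,40)])
E
python3 ins.py
```

```text
tip pred [281.0585  26.2574] tipL,R [263.1119  25.355 ] [298.9711  25.2449] shaft/blade [281.2081 122.3387] handle end top [281.3341 225.3186]
edge pix [365.8618  25.4873]
edge pix [281.7181  21.8192]
edge pix [197.6923  25.8254]
33 [(262, 111), (264, 92), (266, 225), (268, 223), (270, 226), (272, 226), (274, 224), (276, 224), (278, 225), (280, 229), (282, 225), (284, 220), (286, 223), (288, 226), (290, 223), (292, 222), (294, 220), (296, 222), (298, 224), (300, 219), (302, 109), (304, 116), (306, 116)]
60 [(262, 148), (264, 211), (266, 225), (268, 225), (270, 229), (272, 230), (274, 227), (276, 227), (278, 228), (280, 230), (282, 228), (284, 224), (286, 228), (288, 228), (290, 225), (292, 225), (294, 224), (296, 228), (298, 227), (300, 226), (302, 210), (304, 208), (306, 208)]
[(20, 244), (21, 103), (22, 117), (23, 116), (24, 115), (25, 111), (26, 107), (27, 122), (28, 219), (29, 226), (30, 222), (31, 223), (32, 222), (33, 222), (34, 222), (35, 222), (36, 223), (37, 222), (38, 222), (39, 222)]
```

Tip agrees to about 1 mm (the bar sits ~1 mm back). Lower until it touches, then slide in.

```bash
cat > ins.py <<'E'
from h import *
np.set_printoptions(precision=4,suppress=True)
manip.move_pose(*pry(0,.021,.02)); manip.sleep(.3)
f0=manip.current_force(); print('f0',f0)
up=.006; manip.servo_line(*pry(0,.021,up),vel=.05)
while up>-.006:
    up-=.0007; manip.servo_line(*pry(0,.021,up),vel=.02)
    d=manip.current_force()-f0
    if abs(d[2])>2.0: break
print('contact up',up,d)
up+=.001; manip.servo_line(*pry(0,.021,up),vel=.02)
for ins in np.arange(.022,.0325,.001):
    manip.servo_line(*pry(0,ins,up),vel=.04)
    d=manip.current_force()-f0
    if np.hypot(*d[:2])>8: break
print('ins',ins,d,manip.current_clock())
np.save('up.npy',[up,ins,*f0])
c,w=snap('wrist','i_w'); c,s=snap('side','i_s')
cv2.imwrite('pics/v4.png',np.hstack([w[0:220,140:420],cv2.resize(s[180:290,140:300],None,fx=3,fy=3,interpolation=2)[:220,:]]) if False else w)
E
python3 ins.py
```

```text
f0 [-0.1366  0.4021 -0.845 ]
contact up -0.0010000000000000005 [-1.2923 -0.5667  3.7616]
ins 0.03200000000000001 [-0.2665 -1.8722 -0.1617] 15.6417
```

```bash
cat > pr.py <<'E'
from h import *
np.set_printoptions(precision=2,suppress=True)
up,ins,*f0=np.load('up.npy'); snap('scene','p0')
for t in [.08,.14,.18,.22,.26,.30,.33,.36,.385]:
    try: manip.servo_line(*pry(t,ins,up-.0005),vel=.06)
    except manip.PlanningError as e: print(t,e); break
    print(t,manip.current_force()-f0,manip.current_wrist_torque(),manip.current_q()[5])
manip.sleep(.3); print(manip.current_clock(),manip.current_finger_gap())
_,w=snap('wrist','p_w'); _,s=snap('side','p_s'); _,c=snap('scene','p_c')
Z=lambda a:cv2.resize(a,(400,300),interpolation=2)
cv2.imwrite('pics/v4.png',np.vstack([np.hstack([Z(w[0:300,80:480]),Z(s[200:275,150:250])]),np.hstack([Z(c[190:280,260:380]),Z(cv2.imread('pics/p0.png')[190:280,260:380])])]))
E
python3 pr.py
```

```text
0.08 [-1.15 -1.32  1.79] [-0.01  0.4   0.02] 0.6566702582824477
0.14 [-3.22  0.05  1.22] [-0.05  0.52  0.04] 0.5630680358049902
0.18 [-2.32 -0.61  1.01] [-0.1   0.68 -0.03] 0.49789214789592307
0.22 [-0.8  -1.54  0.99] [-0.05  0.57  0.04] 0.4322892255752617
0.26 [-2.06 -0.36  0.51] [-0.06  0.61 -0.02] 0.3657628317941996
0.3 [-1.66 -1.37  0.38] [-0.05  0.67  0.05] 0.29880188518427736
0.33 [-1.36 -0.64  0.95] [-0.04  0.63  0.05] 0.24747567110050125
0.36 [-1.07  0.16  0.2 ] [-0.07  0.69  0.05] 0.1968160183540613
0.385 the arm cannot follow that straight line within its joint ranges
18.1083 0.021466414686994045
```

View pics/v4.png

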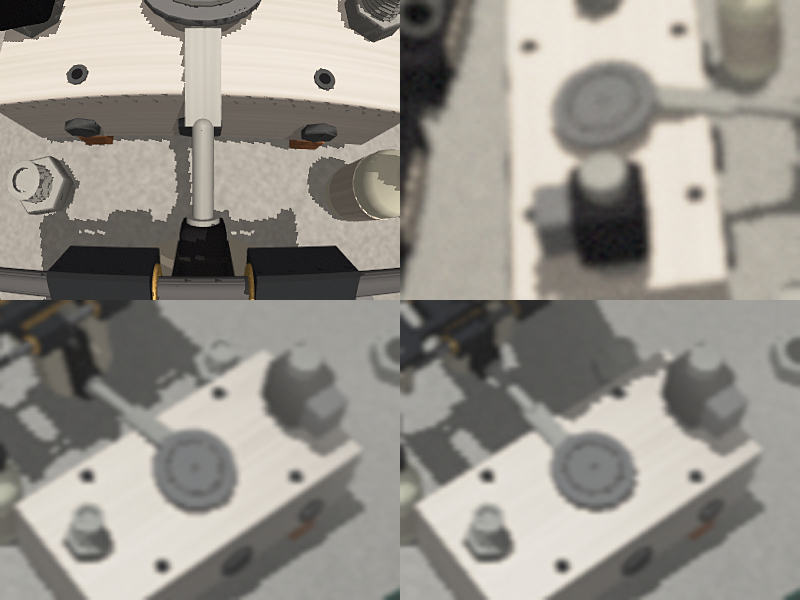

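Lever is at 0.36 rad and the bar hasn't slipped in the fingers. The cover at montage (195,470) looks tilted compared with (593,468) before. I quantify it with ellipse fits against projected circles.

```bash
cat > tilt.py <<'E'
from h import *
def fit(im,ctr,r=28):
    g=im.max(2); m=(g<165).astype(np.uint8); k=np.zeros_like(m); cv2.circle(k,tuple(int(round(v)) for v in ctr),r,1,-1); m&=k
    m=cv2.morphologyEx(m,cv2.MORPH_OPEN,np.ones((9,9)))
    cs=cv2.findContours(m,0,1)[0]; return cv2.fitEllipse(cv2.convexHull(max(cs,key=cv2.contourArea)))
def pred(cam,c,t):
    c_,s_=np.cos(BY),np.sin(BY); pts=[]
    for z in(0,.005):
        for a in np.linspace(0,6.28,60):
            x,y=.03*np.cos(a),.03*np.sin(a)
            # pivot at +x rim
            X=.03+(x-.03)*np.cos(t)-z*np.sin(-t)*1; Zz=-(x-.03)*np.sin(t)+z*np.cos(t)
            pts.append(pix(cam,c,blk(X,y,.0975+Zz)))
    return cv2.fitEllipse(cv2.convexHull(np.array(pts,np.float32)))
if __name__=='__main__':
    f=lambda e:[round(float(v),1) for v in (*e[0],*e[1],e[2])]
    for cam,fs in [('scene',['scene0','p0','p_c']),('side',['i_s','p_s'])]:
        c=viewer.get_calibration(cam)
        for n in fs: print(cam,n,f(fit(cv2.imread(f'pics/{n}.png'),pix(cam,c,[*PORT[:2],.1025]))))
        for t in(0,.14,.2,.28): print(cam,'pred',t,f(pred(cam,c,t)))
E
python3 tilt.py
```

```text
scene scene0 [325.5, 236.6, 40.1, 46.2, 148.6]
scene p0 [317.4, 241.0, 23.0, 27.0, 118.0]
scene p_c [317.7, 240.5, 23.7, 28.0, 131.5]
scene pred 0 [317.7, 240.5, 23.4, 26.0, 101.9]
scene pred 0.14 [318.0, 239.8, 24.2, 26.1, 115.5]
scene pred 0.2 [318.1, 239.5, 24.5, 26.2, 122.2]
scene pred 0.28 [318.4, 239.3, 24.7, 26.2, 131.9]
side i_s [201.2, 228.0, 22.8, 26.4, 70.7]
side p_s [200.9, 227.6, 23.7, 27.2, 55.5]
side pred 0 [202.1, 226.0, 22.3, 27.9, 79.4]
side pred 0.14 [201.7, 224.8, 22.0, 28.0, 68.1]
side pred 0.2 [201.4, 224.4, 21.7, 28.1, 63.4]
side pred 0.28 [201.0, 223.7, 21.3, 28.1, 57.3]
```

Both cameras give a rotation that matches about 0.15–0.2 rad of tilt, so the cover is prised up. I draw the blade out, check the tilt again, and work out the stand from the close picture.

```bash
cat > out.py <<'E'
from h import *
import json,tilt
np.set_printoptions(precision=4,suppress=True)
up,ins,*f0=np.load('up.npy')
manip.servo_line(*pry(.31,ins,up),vel=.06)
manip.servo_line(*pry(.31,-.008,up),vel=.08)
manip.move_pose(*pry(0,-.03,.07)); manip.sleep(.2)
for cam in('scene','side'):
    c,im=snap(cam,'o_'+cam); e=tilt.fit(im,pix(cam,c,[*PORT[:2],.1025])); print(cam,e)
print(manip.current_clock())
K=json.load(open('Ks.json')); K={k:(np.array(v) if isinstance(v,list) else v) for k,v in K.items()}
g=lambda p,z:onz('wrist',K,p,z)
P=[g(p,.008) for p in [(199.3,73.3),(350,51.3),(365.3,116.7),(214,142)]]; m=np.mean(P,0); print(*P,m)
for e in [(0,1),(3,2),(3,0),(2,1)]: d=P[e[1]]-P[e[0]]; print('len',np.hypot(*d[:2]),'ang',np.arctan2(d[1],d[0]))
print('saddle',g((214,102.7),.085),'mouth',g((347.3,77.3),.095))
im=cv2.imread('pics/s_close.png')
# plate by floodfill-like mask: darker than shadowed bench
gr=im.max(2); 
print('col profile x=280',[(r,int(gr[r,280])) for r in range(50,140,2)])
cv2.imwrite('pics/v5.png',cv2.resize(im[40:150,190:375],(800,476),interpolation=2))
E
python3 out.py
```

```text
scene ((318.2803649902344, 241.1354522705078), (23.841156005859375, 26.0253963470459), 140.44374084472656)
side ((200.8369903564453, 227.65103149414062), (23.55942726135254, 27.04526710510254), 54.141414642333984)
20.1333
[0.4091 0.3176 0.008 ] [0.5588 0.3392 0.008 ] [0.575 0.273 0.008] [0.4229 0.2471 0.008 ] [0.4915 0.2943 0.008 ]
len 0.15125158335856484 ang 0.14302097118799023
len 0.154239124005793 ang 0.16875314351784612
len 0.07184481852089117 ang 1.7642617999965313
len 0.0681015609547097 ang 1.8102806043863877
saddle [0.44   0.2838 0.085 ] mouth [0.5386 0.302  0.095 ]
col profile x=280 [(50, 177), (52, 183), (54, 182), (56, 179), (58, 176), (60, 89), (62, 113), (64, 45), (66, 50), (68, 52), (70, 51), (72, 53), (74, 52), (76, 52), (78, 50), (80, 51), (82, 52), (84, 49), (86, 56), (88, 51), (90, 50), (92, 53), (94, 53), (96, 50), (98, 50), (100, 51), (102, 52), (104, 53), (106, 50), (108, 53), (110, 50), (112, 52), (114, 51), (116, 50), (118, 52), (120, 50), (122, 51), (124, 52), (126, 50), (128, 51), (130, 30), (132, 104), (134, 101), (136, 100), (138, 102)]
```

The cover stays up after the blade is withdrawn (ellipse angles 140° and 54°). I refine the stand's centreline with line fits to the plate's long edges, then move over it.

```bash
cat > st.py <<'E'
from h import *
import json
np.set_printoptions(precision=4,suppress=True)
K=json.load(open('Ks.json')); K={k:(np.array(v) if isinstance(v,list) else v) for k,v in K.items()}
gr=cv2.imread('pics/s_close.png').max(2)
T,Bm=[],[]
for x in range(235,325,3):
    r=np.flatnonzero(gr[45:150,x]<75)+45
    T.append(onz('wrist',K,(x,r[0]-.5),.008)[:2]); Bm.append(onz('wrist',K,(x,r[-1]+.5),.008)[:2])
for L in(T,Bm):
    L=np.array(L); p=np.polyfit(L[:,0],L[:,1],1)
    for _ in range(3):
        e=L[:,1]-np.polyval(p,L[:,0]); k=abs(e)<.0012; p=np.polyfit(L[k,0],L[k,1],1)
    print(p,np.arctan(p[0]),k.sum(),'y at .49',np.polyval(p,.49),'at .543',np.polyval(p,.543))
E
python3 st.py
```

```text
[0.2598 0.1985] 0.2541954596214547 9 y at .49 0.32576424199124066 at .543 0.3395344762985474
[0.1768 0.1708] 0.1749875052318881 30 y at .49 0.2574714446708979 at .543 0.2668416184555772
```

```bash
sed -i "s/^STAND=.*/STAND=dict(clip=np.array([.543,.302,.075]),yaw=.170)/" h.py; cat > put.py <<'E'
from h import *
np.set_printoptions(precision=3,suppress=True)
S=lambda dz,p=0.:barpose(STAND['clip']+[0,0,dz],STAND['yaw'],p,.067)
manip.servo_line(manip.current_tool_pos()+[0,0,.03],vel=.2)
manip.move_pose(*S(.09)); manip.servo_line(*S(.036),vel=.15); manip.sleep(.3)
f0=manip.current_force(); t0=manip.current_wrist_torque(); c,w=snap('wrist','st_w'); print(f0,t0)
for dz in [.026,.021,.017,.014,.012]:
    manip.servo_line(*S(dz),vel=.04); d=manip.current_force()-f0; print(dz,d,manip.current_wrist_torque()-t0,manip.current_tool_pos()-S(dz)[0])
    if np.linalg.norm(d)>10: break
print(manip.current_clock(),manip.current_finger_gap())
E
python3 put.py
```

```text
[-1.081  0.963 -0.928] [ 0.09   0.146 -0.023]
0.026 [ 1.475 -1.027 -0.813] [-0.103 -0.029  0.029] [-0.    -0.    -0.001]
0.021 [ 0.519 -1.176 -1.6  ] [-0.062 -0.027  0.051] [-0. -0. -0.]
0.017 [ 1.257  0.095 -0.587] [-0.053 -0.014  0.009] [-0. -0. -0.]
0.014 [ 1.81  -0.555 -1.341] [ 0.098 -0.091  0.06 ] [0. 0. 0.]
0.012 [2.24  2.236 2.45 ] [ 0.795 -0.279  0.187] [0.    0.002 0.001]
24.0167 0.021592634888097605
```

First contact comes at 12 mm, as expected at the jaw's nose. I press on.

```bash
cat > put2.py <<'E'
from h import *
np.set_printoptions(precision=3,suppress=True)
S=lambda dz,p=0.:barpose(STAND['clip']+[0,0,dz],STAND['yaw'],p,.067)
f0=np.array([-.5,.3,-1.5]); snap('wrist','st0')
for dz in [.009,.006,.003,.001,-.001]:
    manip.servo_line(*S(dz),vel=.04); d=manip.current_force()-f0; print(dz,d,manip.current_wrist_torque(),manip.current_tool_pos()-S(dz)[0])
    if np.linalg.norm(d)>35: break
manip.sleep(.2); print(manip.current_force()-f0,manip.current_tool_pos()-S(dz)[0],manip.current_clock(),manip.current_finger_gap())
snap('wrist','st1')
E
python3 put2.py
```

```text
0.009 [2.057 5.903 3.564] [ 1.242 -0.223  0.254] [0.001 0.002 0.001]
0.006 [ 0.915  7.382 -0.746] [1.46  0.014 0.318] [-0.     0.002 -0.   ]
0.003 [ 0.499  4.748 -3.791] [1.16  0.329 0.29 ] [-0.001  0.    -0.001]
0.001 [-0.157  1.37  -1.566] [0.413 0.376 0.11 ] [-0.001 -0.001 -0.001]
-0.001 [-3.467 -1.585  9.684] [-0.162  1.115  0.001] [-0.    -0.001  0.001]
[-4.364 -1.651 10.494] [-0.    -0.001  0.001] 25.5167 0.021894473894439593
```

The shaft passed the nose (the vertical force reversed, then the floor took 10 N). Release, back off, look at the stand and at the tilted cover from above.

```bash
cat >> h.py <<'E'
def covpose(dx,z,t,dy=0.):
    b=np.array([-np.sin(BY),np.cos(BY),0]); a=np.array([np.cos(BY),np.sin(BY),0])
    n=np.sin(t)*a+np.cos(t)*np.array([0,0,1.])
    return blk(dx,dy,z), R.from_matrix(np.column_stack([b,np.cross(-n,b),-n])).as_quat()
E
cat > rel.py <<'E'
from h import *
np.set_printoptions(precision=4,suppress=True)
effector.open_jaws(); p=manip.current_tool_pos()
manip.servo_line(p+[0,0,.09],vel=.25); manip.sleep(.2)
c,w=snap('wrist','r_w'); sd=snap('side','r_s')[1]; sc=snap('scene','r_c')[1]
for d in(0,.012): 
  cl=STAND['clip']+[0,0,d]; print('clip pix',pix('wrist',c,cl))
manip.servo_line(manip.current_tool_pos()+[0,0,.06],vel=.3)
manip.move_pose(*covpose(0,.24,0,-.06)); manip.sleep(.2)
c2,w2=snap('wrist','r_w2'); print('port top pix',pix('wrist',c2,[*PORT[:2],.1025]),manip.current_clock())
Z=lambda a:cv2.resize(a,(400,300),interpolation=2)
cv2.imwrite('pics/v6.png',np.vstack([np.hstack([Z(w[0:300,80:480]),Z(w2[0:300,80:480])]),np.hstack([Z(sd[335:410,250:350]),Z(sc[190:280,260:380])])]))
E
python3 rel.py
```

```text
clip pix [281.0087 148.9509]
clip pix [280.9354 150.8786]
port top pix [282.8832 129.7133] 30.0833
```

View pics/v6.png

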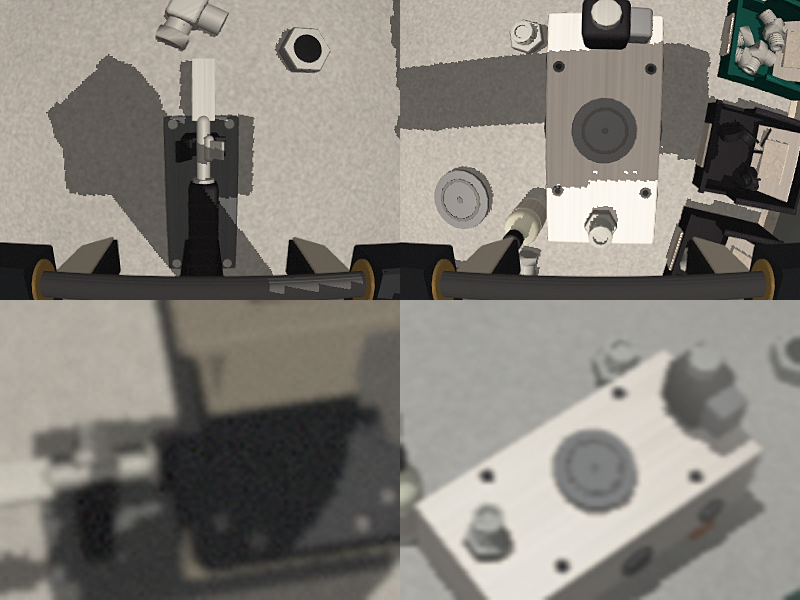

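The bar lies in the clip with the jaw over its shaft (montage 210,150), aligned with the plate. The tilted cover is at montage (604,131), i.e. wrist (284,131) against (283,130) predicted. Now grip it along block x and pull.

```bash
cat > cov.py <<'E'
from h import *
np.set_printoptions(precision=3,suppress=True)
t=.07; print([manip.solve_ik(*covpose(0.,z,t)) is not None for z in(.15,.0975,.2)])
manip.move_pose(*covpose(0.,.15,t)); manip.servo_line(*covpose(0.,.0975,t),vel=.08); manip.sleep(.2)
f0=manip.current_force(); print(f0,manip.current_tool_pos()-covpose(0,.0975,t)[0])
effector.close(35); print('gap',manip.current_finger_gap(),manip.current_gripper_force(),manip.current_force()-f0)
for z in [.100,.104,.108,.114,.12]:
    manip.servo_line(*covpose(0.,z,t),vel=.05); print(z,manip.current_force()-f0,manip.current_finger_gap())
manip.servo_line(*covpose(0.,.21,t),vel=.2); manip.sleep(.2)
print(manip.current_finger_gap(),manip.current_force()-f0,manip.current_clock())
snap('wrist','g_w'); snap('side','g_s'); snap('scene','g_c')
E
python3 cov.py
```

```text
[True, True, True]
[ 0.7    0.293 -0.39 ] [0.    0.    0.001]
gap 0.058104051044490984 35.000091791152954 [-0.849 -0.947  0.372]
0.1 [-1.581 -0.599  0.327] 0.05825467288661212
0.104 [-0.245 -0.702 -0.095] 0.057946347697408335
0.108 [-1.635 -0.296 -0.218] 0.05828946709783856
0.114 [-0.406  0.342  0.473] 0.058188198850967925
0.12 [ 0.205 -1.14  -0.722] 0.05811474362052601
0.058074166353052646 [-0.554 -0.684  1.027] 34.325
```

Held (gap stays at 58 mm). I locate the tray from its rim corners in both views: scene (137,215), (190,198), (212,240), (158,270); side (262,148), (318,143), (323,183), (264,186).

```bash
python3 - <<'E'
from h import *
np.set_printoptions(precision=4,suppress=True)
for cam,f,P,x0,y0,x1,y1 in [('scene','g_c',[(137,215),(190,198),(212,240),(158,270)],120,180,230,290),('side','g_s',[(262,148),(318,143),(323,183),(264,186)],240,130,340,200)]:
    c=viewer.get_calibration(cam); Q=[onz(cam,c,p,.045) for p in P]; print(cam,*Q,np.mean(Q,0))
    im=cv2.imread(f'pics/{f}.png')[y0:y1,x0:x1]; g=im.max(2)
    for th in(80,100,115):
        m=cv2.morphologyEx((g<th).astype(np.uint8),cv2.MORPH_OPEN,np.ones((3,3)))
        k=max(cv2.findContours(m,0,2)[0],key=cv2.contourArea); b=cv2.boxPoints(cv2.minAreaRect(k))+[x0,y0]
        print(th,cv2.contourArea(k),b.round().tolist(),onz(cam,c,b.mean(0),.022))
E
```

```text
scene [ 0.4193 -0.3832  0.045 ] [ 0.4251 -0.2411  0.045 ] [ 0.5719 -0.2311  0.045 ] [ 0.5952 -0.3756  0.045 ] [ 0.5029 -0.3078  0.045 ]
80 374.5 [[139.0, 218.0], [181.0, 195.0], [188.0, 207.0], [145.0, 230.0]] [ 0.4237 -0.3196  0.022 ]
100 580.0 [[139.0, 217.0], [184.0, 199.0], [202.0, 246.0], [157.0, 263.0]] [ 0.488  -0.3182  0.022 ]
115 682.5 [[138.0, 216.0], [184.0, 198.0], [203.0, 246.0], [157.0, 264.0]] [ 0.4876 -0.3182  0.022 ]
side [ 0.5877 -0.3504  0.045 ] [ 0.4246 -0.3786  0.045 ] [ 0.4218 -0.2114  0.045 ] [ 0.5774 -0.1951  0.045 ] [ 0.5029 -0.2839  0.045 ]
80 393.5 [[265.0, 176.0], [319.0, 176.0], [319.0, 184.0], [265.0, 184.0]] [ 0.5019 -0.2441  0.022 ]
100 625.0 [[263.0, 186.0], [263.0, 175.0], [320.0, 175.0], [320.0, 186.0]] [ 0.5033 -0.2421  0.022 ]
115 755.5 [[262.0, 174.0], [321.0, 174.0], [321.0, 187.0], [262.0, 187.0]] [ 0.5033 -0.2421  0.022 ]
```

```bash
cat > tray.py <<'E'
from h import *
np.set_printoptions(precision=3,suppress=True)
def P(z,yaw=1.6):
    x=np.array([np.cos(yaw),np.sin(yaw),0]); n=np.array([0,0,-1.]); return np.array([.502,-.305,z]),R.from_matrix(np.column_stack([x,np.cross(n,x),n])).as_quat()
manip.move_pose(*P(.2)); manip.servo_line(*P(.075),vel=.2); manip.servo_line(*P(.044),vel=.06); manip.sleep(.3)
print(manip.current_force(),manip.current_finger_gap())
effector.open_jaws(); manip.sleep(.3)
manip.servo_line(P(.2)[0],vel=.25)
manip.servo_line([.502,-.375,.22],vel=.25); manip.sleep(.2)
c,w=snap('wrist','t_w'); print(manip.current_clock(),manip.current_finger_gap())
print('tray ctr pix',pix('wrist',c,[.502,-.305,.004]))
for s in [(-.08,-.065),(.08,-.065),(.08,.065),(-.08,.065)]: print(pix('wrist',c,[.502+s[0],-.305+s[1],.045]))
g=cv2.medianBlur(cv2.cvtColor(w,6),3)
ci=cv2.HoughCircles(g[:260],cv2.HOUGH_GRADIENT,1,30,param1=60,param2=18,minRadius=22,maxRadius=50); print(ci)
if ci is not None:
    for a in ci[0][:4]: print(onz('wrist',c,a[:2],.016))
print(g[100:260:10,160:400:12])
E
python3 tray.py
```

```text
[-0.256  0.29   0.125] 0.05847006019371431
40.075 0.09191707221944309
tray ctr pix [285.01  118.591]
[208.073 179.76 ]
[358.245 184.243]
[365.084  61.616]
[208.924  56.551]
[[[421.5 144.5  25.2]
  [253.5 112.5  46.1]
  [250.5 148.5  42.7]
  [551.5 221.5  29.9]
  [284.5 220.5  34.9]
  [528.5 142.5  22.4]
  [559.5 131.5  24.3]]]
[ 0.664 -0.325  0.016]
[ 0.467 -0.299  0.016]
[ 0.464 -0.339  0.016]
[ 0.92  -0.418  0.016]
[[164 161 155 160 126 128  66  69  69  68  68  70  69  69  68  68  39  67
   82  85]
 [160 156 160 160  84  68  71  69  68  58  69  69  68  68  69  68  39  67
   82  85]
 [167 163 154 157 103  66  66  69  68  63  69  68  61  68  68  68  39  66
   82  86]
 [160 164 166 159 131  66  66  67  68  62  68  68  68  67  68  67  40  67
   83  84]
 [154 158 161 161  98  65  95  67  67  64  68  67  68  67  67  67  40  68
   85  84]
 [164 157 165 160 140  66  70  66  68  67  67  67  66  66  67  67  39  70
   82  85]
 [162 163 152 156 143  64 144 146 146 148 144 143 142 139 137 135  43 126
  147 163]
 [159 161 160 160 143  64 146 146 147 148 146 145 144 141 139 136  47 169
  157 170]
 [158 162 162 159 144  48  48  46  47  48  47  47  46  47  46  47  40 159
  163 161]
 [166 162 161 159 153 144 145 147 147 146 145 143 142 140 139 137 134 164
  163 160]
 [169 162 165 159 166 164 163 161 168 161 160 165 165 158 158 162 161 157
  162 162]
 [168 161 165 163 165 164 158 162 161 159 165 165 159 163 160 156 164 166
  156 162]
 [164 162 161 163 168 158 160 161 163 155 161 160 160 158 161 161 167 166
  164 161]
 [168 171 162 162 158 164 165 164 167 167 164 158 164 163 162 163 165 165
  170 165]
 [165 166  86  32 173 165 165 164 162 163 163 166 168 168 159 163 163 162
   86 161]
 [ 85  86  79   5 185 119  84  68  67  69  73  68  67 179 176 152 161 156
   13  86]]
```

```bash
python3 - <<'E'
from h import *
np.set_printoptions(precision=3,suppress=True,linewidth=200)
c=viewer.get_calibration('wrist'); w=cv2.imread('pics/t_w.png'); g=cv2.cvtColor(w,6)
r=g[65:158,222:350]; e=cv2.createCLAHE(4,(4,4)).apply(cv2.medianBlur(r,3))
ci=cv2.HoughCircles(e,cv2.HOUGH_GRADIENT,1,15,param1=80,param2=10,minRadius=20,maxRadius=32)
if ci is not None:
    for a in ci[0][:3]: print(a+[222,65,0],onz('wrist',c,a[:2]+[222,65],.016))
print(g[60:160:5,216:360:6])
s1=snap('scene','f_c')[1]; s0=cv2.imread('pics/scene0.png'); d=cv2.absdiff(s0,s1).max(2)
cc=viewer.get_calibration('scene')
u,v=pix('scene',cc,PORT).round().astype(int); print('port now',s1[v-12:v+13:3,u-15:u+16:3].max(2))
m=(d[195:275,130:215]>25).astype(np.uint8); print('tray diff px',m.sum()); print(manip.current_clock())
E
```

```text
[283.5 122.5  22.3] [ 0.501 -0.31   0.016]
[245.5 116.5  22.3] [ 0.458 -0.304  0.016]
[[ 84  83  81  86  88  81  90  85  87  84  83  79  80  77  77  78  79  83  87  84  85  84  83  81]
 [ 67  67  70  69  71  72  70  70  70  71  72  71  71  71  72  71  71  71  73  70  69  69  68  68]
 [ 58  48  43  36  38  38  37  41  39  40  40  39  41  38  40  40  39  40  38  41  39  37  37  39]
 [ 45 109 126 139  67  72  70  72  71  72  70  71  71  71  69  70  72  70  71  71  71  70  71  39]
 [ 48 140 135 137 137 139  61  69  72  70  71  72  70  72  71  68  68  68  68  70  69  68  68  40]
 [ 54 139 136 137 137 138 138 146  70  69  69  72  70  69  71  70  69  69  68  69  68  69  70  41]
 [ 48 139 137 143 109  89  71 138  65  70  70  68  69  69  69  70  70  70  71  69  69  67  69  39]
 [ 40 139 139  66  68  70  68  68  67  71  70  70  71  67  71  69  70  69  69  66  69  68  69  41]
 [ 44 138 139  68  68  68  68  68  70  94  69  67  68  70  69  70  70  67  70  69  69  71  72  40]
 [ 42 150 139  68  67  67  68  69  70  71  60  71  71  47  69  70  70  69  68  68  68  67  68  41]
 [ 36 150 139  66  69  6
[... 724 characters left out ...]
26 116 111 106  96  62  66  67  68  71  41]
 [ 37 115 144  69  67  66  67  66  69  67  69  66  66  67  67  66  67  67  68  66  67  67  67  42]
 [ 40 127 143  52  68  66  67  68  68 128 144 144 143 144 147 146 144 145 143 139 136 137 135  41]]
port now [[225 226 224 225 225 225 226 225 226 224 223]
 [226 226 228 226 227 226 226 226 223 225 221]
 [228 228 228 179  92  91 161 224 225 221 222]
 [228 227 182  50  51  53  52 129 223 223 226]
 [227 226 144  49  51  53  53  64 224 225 225]
 [229 227 165  49  51  51  52  82 192 228 226]
 [228 227 202 180  79  51 128 184 227 227 226]
 [228 227 227 208 162 160 158 216 227 227 226]
 [228 227 231 230 231 232 229 228 228 226 224]]
tray diff px 3041
40.125
```

The port is now an open dark hole, the cover's rings show in the tray at wrist (284,122), i.e. (0.501, -0.310), and the gripper is clear.

```bash
python3 -c "
from bench import manip
print(manip.hand_in(), manip.current_clock())"
```

```text
the job is handed in; nothing more can be done
the job is handed in; nothing more can be done
```

I prised the cover off with the pry bar and laid it in the tray, stored the bar in its saddle and clip with the jaw closed over the shaft, and handed the job in at about 40 s of the 72 s allowed; no verdict was shown.

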